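Free the ball stake from its curved keeper and stand it on the bench block

TASK

On the jeweller's bench, push the steel ball stake along the curved track of its keeper to the round exit gap with the brass rim, then lift it straight up out of the gap. Set it down gently, upright with the ball on top, on the middle of the bright steel bench block (not the black charcoal block), and let go; leave the jar, the honeycomb brick and the screwdriver where they are.

Things in the scene. Friction and masses are not known exactly. Their poses are not given: they have to be found in the camera images.
- stake: Loose steel ball stake, about 180 g, 53 mm high: flange foot 38 mm across and 6 mm thick, 11 mm neck, bright ball 30 mm across on top. Origin: centre of the underside, z up along the neck. It starts upright in the straight part of the keeper's track, its foot caught under the lips: there it slides easily (waxed) but cannot be lifted. Ball and upper neck stand clear above the track.
- stake_ball (a point): Centre of the stake's ball, 38 mm above the centre of its underside.
- keeper: Fixed black plate 165 x 186 mm, 6 mm thick, with a raised J-shaped aluminium track, top at z = 0.0185 (the highest part). Slot 16 mm wide between lips 4 mm thick. Origin: underside, 4 mm from the plate's middle in x and y. Slot centre line in this frame, mm: straight from (-50,-60) along +y to (-50,0), then a bend to the right (clockwise from above) to the exit gap at (40.4,42.1).
- bend_center (a point): Centre of the track's bend, keeper frame (5, 0) mm, z = 0.006: the slot's centre line turns about it at 55 mm radius through 130 degrees, from the end of the straight to the centre of the exit gap.
- track_start (a point): Far end of the straight, on the slot's centre line, keeper frame (-50, -60) mm, on the track floor (z = 0.006). The stake starts 2 to 52 mm from here towards the bend; a closed wall stands 24 mm behind this point.
- track_exit (a point): Centre of the round exit gap, on the track floor (z = 0.006): a hole 50 mm across with a brass-coloured rim (outside 62 mm, top at z = 0.0185) and no lips, where the foot can be lifted out. The rim also stops the foot 6 mm past the centre.
- bench_block: Fixed bright steel bench block 90 x 90 mm, 25 mm high. Origin: centre of its underside. It may lie to the left or right of the keeper; the charcoal block lies on the other side.
- block_top (a point): Middle of the top of the steel bench block, z = 0.025.
- charcoal_block: Fixed black charcoal block 90 x 90 mm, 25 mm high, not to be used. Origin: centre of its underside.
- jar: Loose glass jar with blue lid, 56 mm in diameter, 75 mm high, bystander. Origin: centre of its underside.
- honeycomb: Loose pale honeycomb brick 60 x 50 x 22 mm, bystander. Origin: centre of its underside.
- screwdriver: Loose screwdriver with red handle, 150 mm long, lying along its own x axis beyond the keeper as seen from the robot, bystander. Origin: on the bench under it.

How it is judged:
On the way, in this order (a step that is already met when the one before it is completed fails the run):
1. the stake stands in the exit gap: foot centre within 8 mm of the gap's centre and still down in it (horizontal distance between stake and track_exit below 0.008 m and z of stake in the frame of track_exit below 0.005 m), for 0.1 s.
2. the stake is lifted straight up out of the gap: foot over 20 mm above the track floor within 30 mm of the gap's centre (horizontal distance between stake and track_exit below 0.03 m and z of stake in the frame of track_exit above 0.02 m).
At the end, for the whole second after the job is handed in: The stake stands upright (within 0.1 rad, ball up) and still on top of the steel bench block, foot centre within 20 mm of the block's middle, released (horizontal distance between stake and block_top below 0.02 m and z of stake in the frame of block_top between -0.004 and 0.004 m and not (angle between stake's own z axis and vertical above 0.1 rad) and linear speed of stake below 0.02 m/s); the robot touches nothing.
It fails at once if the jar is shoved or knocked away (distance of jar from where it was at the start of the episode above 0.025 m).
It fails at once if the honeycomb brick is shoved or knocked away (distance of honeycomb from where it was at the start of the episode above 0.025 m).
It fails at once if the screwdriver is shoved or knocked away (distance of screwdriver from where it was at the start of the episode above 0.025 m).
It fails at once if the stake is dropped or thrown: it moves faster than 0.4 m/s (a fall of about 8 mm) with no finger touching it (contact force between the fingers and stake below 0.05 N and linear speed of stake above 0.4 m/s).
It also fails if it takes over 64 s, if anything falls off the work surface, if the arm or the gripper's body presses on something with over 40 N, if the wrist force passes 120 N, or if a joint passes its speed limit or range.

ROBOT

A 6-joint arm with a two-finger parallel gripper is mounted at the origin on the work surface. World frame = base frame: x ahead of the robot, y to its left, z up, the work surface at z = 0. Lengths are in m, angles in rad, forces in N, time in s.
With the tool pointing down it reaches from about 0.35 to 0.85 m from the base axis. Payload 8.1 kg.
Tool frame: the origin (TCP) lies on the mounting face of the last link; the fingertips stand 186 mm ahead of it and the grasp point (between the pads) lies 167 mm ahead of it; z points along the fingers, y is the line along which they close (so a half turn about z gives the same grasp; the last joint's range is limited). The gripper opens to 93 mm and grips with 3 to 60 N. Pads are 15 mm wide; open, the fingers measure 128 mm over their backs; the gripper's body (75 mm by 188 mm) begins 65 mm behind the grasp point.
Start: joints at [1.027, 0.13, 1.488, -0, 1.523, -0.085], TCP at [0.266, 0.538, 0.405] pointing down, gripper open.
Joint ranges: [-2.96, 2.96], [-0.89, 2.26], [0.02, 2.5], [-1.34, 4.48], [0, 2.73], [-2.66, 2.66]. Speed limits (rad/s): [2.39, 2.39, 2.79, 3.14, 3.14, 3.14].

INTERFACE

Orientations are given as a rotation vector (axis times angle).
In Python, from plant import read_state, read_camera, camera_params, close_job gives the robot as it stands. The module is installed in compiled form; this text tells all that it offers.
- The arm moves only by the tool servo_tool, never from a script. Its argument "increments" is a list of rows, each an object with "slide": the shift along the tool's x, y, z in mm, a list of three; "dr": the turn, a rotation vector about the tool's x, y, z in rad, a list of three; "jaw": the closure, from 0 (fully open) to 1 (shut). In form: [{"slide": [x, y, z], "dr": [ax, ay, az], "jaw": jaw}, ...]. A call has 1 to 20 rows; each row is the pose to reach, as a shift and turn from the pose commanded when the call began, along the tool's axes at that moment; what a row does not reach only later rows make up. A row lasts 1/10 s, in which the tool goes at most 50 mm and 8.59 degrees, less where a joint would pass 70% of its speed; a pose out of reach is approached as far as the arm can. A call with a gripper value outside its range is refused whole. The fingers move at their own pace and stop on an object; "force" is the grip in N (left out, the last holds). Time passes only in rows, so rows that repeat a pose let the fingers close. It gives the time, the measured TCP pose, the force, the opening and the grip force at its end, in the units of the state.
- read_state(): the state, without advancing time (a new reading comes with each control period).
- read_camera(name): name is "scene" or "top" or "wrist"; returns (picture, depth): 480x640x3 uint8, red, green, blue; 480x640 float32, m along the optical axis (not along the pixel's ray), 0 where there is no reading.
- camera_params(name): a dict with "fx", "fy", "cx", "cy" (pixels), "k1" (the pictures are not rectified: a ray, as slopes to the right and down, at radius r is drawn at 1 + k1 r^2 times it, then the intrinsics apply), "rvec" (rotation vector, rad) and "tvec" (3), from world to camera coordinates, as OpenCV has them. Camera axes: x right, y down, z forward; pixel columns grow to the right and rows downward; lengths in m; the calibration is good to about 2 mm. A picture is of the moment at which its call begins: read the wrist's pose just before it. camera_params takes no time and is no camera call; for the wrist camera it gives the pose at the moment of the call.
- close_job(): hands the job in; it is judged then, once.
The state is a dict: "t": time; "q": joint angles; "dq": joint speeds; "joint_torque": joint torques, N m; "tool_pos": TCP position; "orientation": TCP orientation; "force": force on the tool from outside, world axes, zero at the start; "wrist_torque": the same for the moment, N m; "opening": finger opening in m; "gripper_force": force on a finger pad.
Only numpy, scipy, OpenCV 4.12 (cv2) and the standard library are available. Lean on these libraries where they do the work, as an engineer would, in place of code of your own. Each camera call takes 0.05 s, during which the arm holds its last target. There are 200 camera calls.

## Working session

There is one attempt and no reset: what is moved stays moved. The work goes in short steps, Python scripts to look and compute and a tool call to move; the robot and the scene stay as the last step left them, time stands still between calls to the robot, and variables do not carry over. Pictures are saved under pics/ and viewed, at most 10 in all, crops included, and the job is handed in when it is done.

Besides the shell and the picture viewer there is one more tool, called after "Emit:" in YAML: its name, and indented under it one key for each argument. servo_tool: Moves the arm, as the interface text tells. Its arguments: {"type":"object","properties":{"increments":{"type":"array"},"force":{"type":"number"}},"required":["increments"]}

```bash
mkdir -p pics; cat > h.py <<'E'
import numpy as np, cv2
from plant import *
def cam(n):
    p=camera_params(n); K=np.array([[p['fx'],0,p['cx']],[0,p['fy'],p['cy']],[0,0,1.]]); R=cv2.Rodrigues(np.array(p['rvec'],float))[0]; t=np.array(p['tvec'],float); return K,p['k1'],R,t
def ray(c,uv):
    K,k1,R,t=c; uv=np.array(uv,float).reshape(-1,1,2)
    xy=cv2.undistortPoints(uv,K,np.array([k1,0,0,0,0.]))[:,0]
    d=np.c_[xy,np.ones(len(xy))]@R; return -R.T@t,d
def onplane(c,uv,z):
    o,d=ray(c,uv); return o+d*((z-o[2])/d[:,2])[:,None]
def pix(c,P):
    K,k1,R,t=c; return cv2.projectPoints(np.array(P,float).reshape(-1,3),cv2.Rodrigues(R)[0],t,K,np.array([k1,0,0,0,0.]))[0][:,0]
def save(n,img): cv2.imwrite('pics/'+n+'.png',img[:,:,::-1])
E
python3 - <<'E'
from h import *
print(read_state())
for n in('scene','top'):
    im,d=read_camera(n); save(n,im); np.savez(n,im=im,d=d); c=cam(n); print(n,-c[2].T@c[3],c[0],c[1])
E
```

```text
{'t': 0.0, 'q': array([ 1.02659837e+00,  1.31155397e-01,  1.48927672e+00,  1.76743066e-05,
        1.52299581e+00, -8.53898517e-02]), 'dq': array([-0.0009233 ,  0.00089434,  0.00028276, -0.0007332 , -0.00084422,
       -0.00104548]), 'joint_torque': array([-1.24819013e-03, -5.59841645e+01, -4.91765463e+01,  7.67991808e-02,
        3.53912765e-02, -1.72314358e-04]), 'tool_pos': array([0.26558054, 0.53776637, 0.40369199]), 'orientation': array([-7.14257485e-01, -3.05871831e+00,  2.73209118e-03]), 'force': array([-1.03758445,  0.81579159,  1.30500499]), 'wrist_torque': array([-6.67179423e-02,  6.32556520e-05, -2.71811585e-02]), 'gripper_force': 0.0, 'opening': 0.09314826460686859}
scene [ 1.15387544 -0.53820812  0.72293326] [[547.45131234   0.         317.21433854]
 [  0.         547.45131234 245.85781931]
 [  0.           0.           1.        ]] 0.05362423105179369
top [0.41143766 0.00772299 1.09428016] [[509.64928104   0.         320.29370653]
 [  0.         509.64928104 238.31170067]
 [  0.           0.           1.        ]] 0.036385895363675015
```

View pics/top.png

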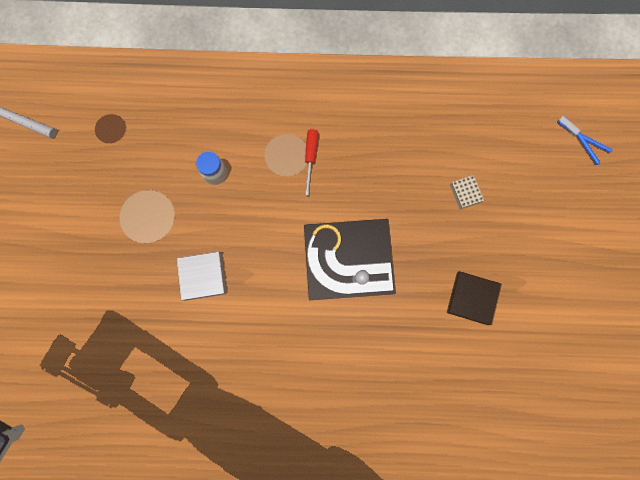

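View pics/scene.png

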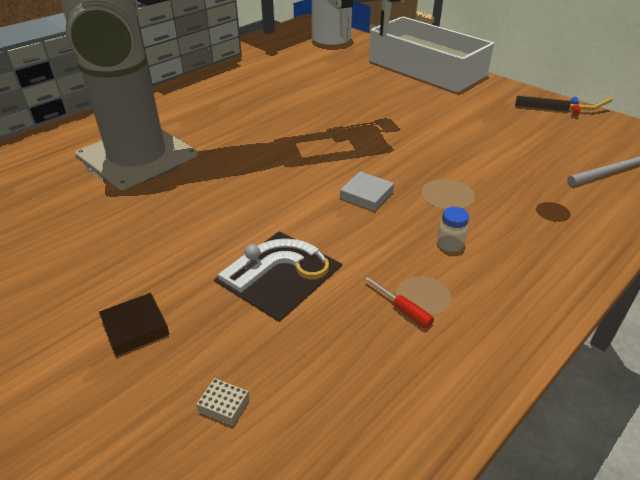

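The top view shows the stake ball at (362,277), brass gap at (326,238), steel block at (201,276), charcoal at (474,298), jar at (212,165), screwdriver at (310,160). The scene view agrees.

```bash
cat > m.py <<'E'
from h import *
z=np.load('top.npz'); im=z['im']; c=cam('top')
hsv=cv2.cvtColor(im,cv2.COLOR_RGB2HSV)
def box(m,x0,y0,x1,y1):
    o=np.zeros(m.shape,np.uint8); o[y0:y1,x0:x1]=m[y0:y1,x0:x1]; return o
big=lambda m:max(cv2.findContours(m,cv2.RETR_EXTERNAL,cv2.CHAIN_APPROX_NONE)[0],key=cv2.contourArea)
rim=box(((hsv[...,0]>18)&(hsv[...,0]<32)&(hsv[...,1]>140)&(hsv[...,2]>120)).astype(np.uint8),300,215,350,262)
P=onplane(c,np.argwhere(rim)[:,::-1],.0185)[:,:2]
A=np.c_[2*P,np.ones(len(P))]; s=np.linalg.lstsq(A,(P**2).sum(1),rcond=None)[0]; ex=s[:2]; print('exit',ex,'r',np.sqrt(s[2]+ex@ex),len(P))
pl=box(((hsv[...,1]<90)).astype(np.uint8),285,205,415,315)
Q=onplane(c,big(pl)[:,0],.006)[:,:2].astype(np.float32); r=cv2.minAreaRect(Q); print('plate',r)
a=np.radians(r[2]); 
while a>np.pi/4:a-=np.pi/2
while a<-np.pi/4:a+=np.pi/2
R=np.array([[np.cos(a),-np.sin(a)],[np.sin(a),np.cos(a)]]); ko=ex-R@[.0404,.0421]; print('yaw',a,'keeper',ko,'mid in keeper',R.T@(np.array(r[0])-ko))
bl=box(((hsv[...,1]<60)&(hsv[...,2]>120)).astype(np.uint8),165,240,240,310)
r=cv2.minAreaRect(onplane(c,big(bl)[:,0],.025)[:,:2].astype(np.float32)); print('block',r)
b=onplane(c,[362,277.5],.044+.0)[0,:2]; print('ball',b,'in keeper',R.T@(b-ko))
for n,u,h in(('jar',(208,160),.075),('sd tip',(307,195),.01),('sd end',(312,130),.02),('hc',(467,192),.022)): print(n,onplane(c,u,h)[0])
E
python3 m.py
```

```text
exit [0.60901269 0.0064739 ] r 0.028085847288613432 122
plate ((0.569571852684021, -0.04374080151319504), (0.16383279860019684, 0.18425650894641876), 5.801137924194336)
yaw 0.10124895713950038 keeper [ 0.5730749  -0.03949396] mid in keeper [-0.00391436 -0.00387102]
block ((0.5212875008583069, 0.2692320942878723), (0.09131108224391937, 0.0898745059967041), 10.848738670349121)
ball [ 0.52492088 -0.07010818] in keeper [-0.05100177 -0.02559022]
jar [0.75882168 0.25736984 0.075     ]
sd tip [0.70692768 0.05066064 0.01      ]
sd end [0.85383383 0.04409916 0.02      ]
hc [ 0.71959938 -0.29608272  0.022     ]
```

```bash
cat >> h.py <<'E'
def tool(): 
    s=read_state(); return s,cv2.Rodrigues(np.array(s['orientation']))[0]
def to(p):  # shift in tool axes mm to move grasp point to p
    s,R=tool(); g=s['tool_pos']+R@[0,0,.167]; return np.round(1000*R.T@(np.array(p)-g),1)
E
python3 - <<'E'
from h import *
s,R=tool(); print(R.round(3)); print(to([.5249,-.0701,.16]))
E
```

```text
[[-0.897  0.443 -0.001]
 [ 0.443  0.897 -0.001]
 [ 0.    -0.002 -1.   ]]
[-501.7 -429.8   77.4]
```

Emit:
servo_tool:
  increments:
    - {"slide":[-10,-9,2],"dr":[0,0,0],"jaw":0}
    - {"slide":[-30,-26,5],"dr":[0,0,0],"jaw":0}
    - {"slide":[-60,-51,9],"dr":[0,0,0],"jaw":0}
    - {"slide":[-95,-81,15],"dr":[0,0,0],"jaw":0}
    - {"slide":[-130,-111,20],"dr":[0,0,0],"jaw":0}
    - {"slide":[-165,-141,25],"dr":[0,0,0],"jaw":0}
    - {"slide":[-200,-171,31],"dr":[0,0,0],"jaw":0}
    - {"slide":[-235,-201,36],"dr":[0,0,0],"jaw":0}
    - {"slide":[-270,-231,42],"dr":[0,0,0],"jaw":0}
    - {"slide":[-305,-261,47],"dr":[0,0,0],"jaw":0}
    - {"slide":[-340,-291,52],"dr":[0,0,0],"jaw":0}
    - {"slide":[-375,-321,58],"dr":[0,0,0],"jaw":0}
    - {"slide":[-410,-351,63],"dr":[0,0,0],"jaw":0}
    - {"slide":[-445,-381,69],"dr":[0,0,0],"jaw":0}
    - {"slide":[-472,-405,73],"dr":[0,0,0],"jaw":0}
    - {"slide":[-490,-420,76],"dr":[0,0,0],"jaw":0}
    - {"slide":[-502,-430,77],"dr":[0,0,0],"jaw":0}
    - {"slide":[-502,-430,77],"dr":[0,0,0],"jaw":0}
    - {"slide":[-502,-430,77],"dr":[0,0,0],"jaw":0}

```text
t: 2.0
tool_pos: [0.525, -0.0696, 0.3276]
orientation: [-0.715, -3.059, -0.001]
force: [0.5, -0.1, 0.4]
opening: 0.093
gripper_force: 0.0
```

```bash
python3 - <<'E'
from h import *
c=cam('wrist'); im,d=read_camera('wrist'); save('w1',im); np.savez('w1',im=im,d=d)
s,R=tool(); print(s['t'],s['q'],s['tool_pos'],s['force']); print(R.round(4)); print(to([.5249,-.0701,.044]))
print('ball pix expected',pix(c,[.5249,-.0701,.044]),'exit',pix(c,[.609,.0065,.0185]))
print(-c[2].T@c[3])
E
```

```text
2.05 [-2.27915878e-01 -1.01012619e-02  1.77670981e+00  3.87842373e-04
  1.37541623e+00 -1.34046863e+00] [ 0.52498412 -0.06913404  0.32773005] [ 0.08335521  0.40961066 -0.06853113]
[[-8.968e-01  4.424e-01 -3.000e-04]
 [ 4.424e-01  8.968e-01  5.000e-04]
 [ 5.000e-04  3.000e-04 -1.000e+00]]
[ -0.5  -1.  116.7]
ball pix expected [[322.70739542 238.02994838]] exit [[462.03618612 282.43775704]]
[ 0.46578596 -0.03941368  0.30725043]
```

View pics/w1.png

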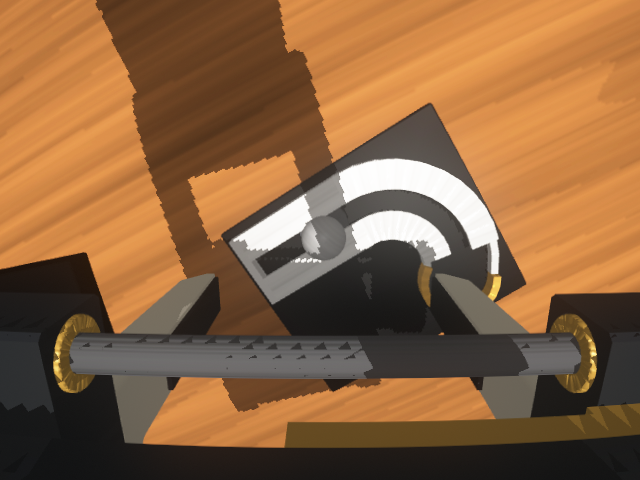

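The wrist view shows the ball at about (323,238), where it was expected, so I descend and grip it.

Emit:
servo_tool:
  increments:
    - {"slide":[0,-1,10],"dr":[0,0,0],"jaw":0}
    - {"slide":[0,-1,25],"dr":[0,0,0],"jaw":0}
    - {"slide":[0,-1,45],"dr":[0,0,0],"jaw":0}
    - {"slide":[0,-1,65],"dr":[0,0,0],"jaw":0}
    - {"slide":[0,-1,85],"dr":[0,0,0],"jaw":0}
    - {"slide":[0,-1,100],"dr":[0,0,0],"jaw":0}
    - {"slide":[0,-1,111],"dr":[0,0,0],"jaw":0}
    - {"slide":[0,-1,117],"dr":[0,0,0],"jaw":0.2}
    - {"slide":[0,-1,117],"dr":[0,0,0],"jaw":0.4}
    - {"slide":[0,-1,117],"dr":[0,0,0],"jaw":0.6}
    - {"slide":[0,-1,117],"dr":[0,0,0],"jaw":0.7}
    - {"slide":[0,-1,117],"dr":[0,0,0],"jaw":0.8}
    - {"slide":[0,-1,117],"dr":[0,0,0],"jaw":0.8}
    - {"slide":[0,-1,117],"dr":[0,0,0],"jaw":0.8}
    - {"slide":[0,-1,117],"dr":[0,0,0],"jaw":0.8}
    - {"slide":[0,-1,117],"dr":[0,0,0],"jaw":0.8}
  force: 15

```text
t: 3.65
tool_pos: [0.5249, -0.0708, 0.2108]
orientation: [0.714, 3.059, 0.0]
force: [-0.1, 0.1, 0.8]
opening: 0.0292
gripper_force: 15.0
```

```bash
cat > p.py <<'E'
from h import *
s,R=tool(); print(s['t'],s['force'],s['opening'],s['gripper_force'],s['tool_pos'])
a=.1012; Rk=np.array([[np.cos(a),-np.sin(a)],[np.sin(a),np.cos(a)]]); ko=np.array([.57307,-.03949])
g=s['tool_pos']+R@[0,0,.167]; k=Rk.T@(g[:2]-ko); print('keeper mm',k*1000,g[2])
def rows(kpts):
    for q in kpts:
        w=ko+Rk@(np.array(q)/1000); print(np.r_[(1000*R.T@np.r_[w-g[:2],0])].round(1).tolist())
E
python3 - <<'E'
from p import *
pts=[(-50,k[1]*1000*(1-f)) for f in(.25,.5,.75,1)]+[(5-55*np.cos(t),55*np.sin(t)) for t in np.radians(np.arange(10,131,10))]
rows(pts)
E
```

```text
3.65 [-0.13744002  0.10725253  0.78914802] 0.02923812955736421 15.001355409622192 [ 0.52494458 -0.07077414  0.21081714]
keeper mm [-51.01944269 -26.26659775] 0.04381714403713946
[2.6, 6.1, -0.0]
[6.1, 11.7, -0.0]
[9.6, 17.2, -0.0]
[13.1, 22.8, -0.0]
[17.5, 31.3, -0.0]
[20.3, 40.5, -0.0]
[21.5, 50.0, -0.0]
[21.0, 59.6, 0.0]
[18.8, 68.9, 0.0]
[15.1, 77.8, 0.0]
[9.9, 85.8, 0.0]
[3.4, 92.8, 0.0]
[-4.3, 98.6, 0.0]
[-12.8, 103.0, 0.0]
[-22.0, 105.8, 0.0]
[-31.5, 107.0, 0.0]
[-41.1, 106.5, 0.0]
```

Emit:
servo_tool:
  increments:
    - {"slide":[2,4,0],"dr":[0,0,0],"jaw":0.8}
    - {"slide":[5,10,0],"dr":[0,0,0],"jaw":0.8}
    - {"slide":[9,16.5,0],"dr":[0,0,0],"jaw":0.8}
    - {"slide":[13,23,0],"dr":[0,0,0],"jaw":0.8}
    - {"slide":[15.5,27,0],"dr":[0,0,0],"jaw":0.8}
    - {"slide":[17.5,31.5,0],"dr":[0,0,0],"jaw":0.8}
    - {"slide":[19,36,0],"dr":[0,0,0],"jaw":0.8}
    - {"slide":[20.3,40.5,0],"dr":[0,0,0],"jaw":0.8}
    - {"slide":[21,45,0],"dr":[0,0,0],"jaw":0.8}
    - {"slide":[21.5,50,0],"dr":[0,0,0],"jaw":0.8}
    - {"slide":[21.4,55,0],"dr":[0,0,0],"jaw":0.8}
    - {"slide":[21,59.5,0],"dr":[0,0,0],"jaw":0.8}
    - {"slide":[20,64,0],"dr":[0,0,0],"jaw":0.8}
    - {"slide":[19,69,0],"dr":[0,0,0],"jaw":0.8}
    - {"slide":[19,69,0],"dr":[0,0,0],"jaw":0.8}

```text
t: 5.15
tool_pos: [0.5389, 0.0002, 0.2108]
orientation: [0.714, 3.059, 0.001]
force: [0.2, 1.6, 3.1]
opening: 0.0294
gripper_force: 15.0
```

```bash
python3 - <<'E'
from p import *
rows([(5-55*np.cos(t),55*np.sin(t)) for t in np.radians(np.arange(50,131,10))])
im,d=read_camera('top'); ball=im[200:320,260:420]; save('t2',cv2.resize(ball,None,fx=4,fy=4))
im,d=read_camera('wrist'); save('w2',im)
E
```

```text
5.15 [0.2150037  1.55285348 3.12038162] 0.029383987881007483 15.000267773866653 [5.3892682e-01 1.5087000e-04 2.1078926e-01]
keeper mm [-29.84056859  42.98464779] 0.04378933350255179
[-0.0, -1.0, -0.0]
[-3.8, 7.8, 0.0]
[-9.0, 15.9, 0.0]
[-15.5, 22.9, 0.0]
[-23.1, 28.7, 0.0]
[-31.7, 33.0, 0.0]
[-40.8, 35.9, 0.0]
[-50.4, 37.0, 0.0]
[-59.9, 36.5, 0.1]
```

View pics/w2.png

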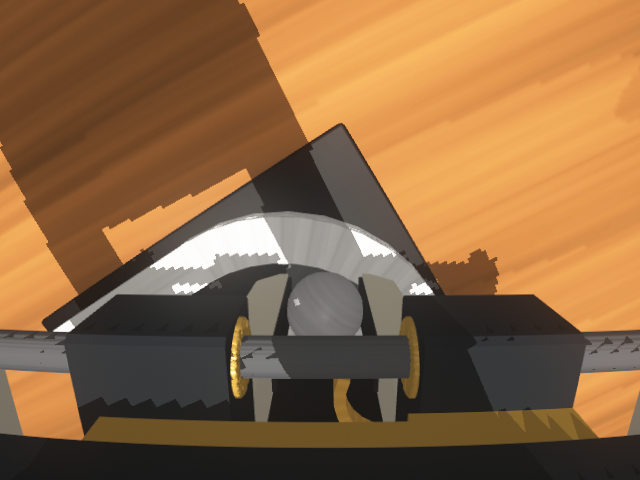

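The ball sits between the pads at (325,305) and has moved along the bend with little force. I continue to the exit.

Emit:
servo_tool:
  increments:
    - {"slide":[-2,3.5,0],"dr":[0,0,0],"jaw":0.8}
    - {"slide":[-4,8,0],"dr":[0,0,0],"jaw":0.8}
    - {"slide":[-6.5,12,0],"dr":[0,0,0],"jaw":0.8}
    - {"slide":[-9,16,0],"dr":[0,0,0],"jaw":0.8}
    - {"slide":[-12,19.5,0],"dr":[0,0,0],"jaw":0.8}
    - {"slide":[-15.5,23,0],"dr":[0,0,0],"jaw":0.8}
    - {"slide":[-19,26,0],"dr":[0,0,0],"jaw":0.8}
    - {"slide":[-23,28.7,0],"dr":[0,0,0],"jaw":0.8}
    - {"slide":[-27.5,31,0],"dr":[0,0,0],"jaw":0.8}
    - {"slide":[-32,33,0],"dr":[0,0,0],"jaw":0.8}
    - {"slide":[-36.5,34.7,0],"dr":[0,0,0],"jaw":0.8}
    - {"slide":[-41,36,0],"dr":[0,0,0],"jaw":0.8}
    - {"slide":[-45.5,36.7,0],"dr":[0,0,0],"jaw":0.8}
    - {"slide":[-50.5,37,0],"dr":[0,0,0],"jaw":0.8}
    - {"slide":[-55,36.8,0],"dr":[0,0,0],"jaw":0.8}
    - {"slide":[-60,36.5,0],"dr":[0,0,0],"jaw":0.8}
    - {"slide":[-60,36.5,0],"dr":[0,0,0],"jaw":0.8}
    - {"slide":[-60,36.5,0],"dr":[0,0,0],"jaw":0.8}
    - {"slide":[-60,36.5,0],"dr":[0,0,0],"jaw":0.8}

```text
t: 7.15
tool_pos: [0.6086, 0.0057, 0.2108]
orientation: [0.714, 3.059, 0.0]
force: [1.6, 0.2, 2.6]
opening: 0.029
gripper_force: 15.0
```

```bash
python3 - <<'E'
from p import *
print(ko+Rk@[.0404,.0421],g)
im,d=read_camera('scene'); save('s3',cv2.resize(im[200:330,200:370],None,fx=4,fy=4,interpolation=cv2.INTER_CUBIC))
E
```

```text
7.15 [1.55040902 0.17516292 2.58516666] 0.029032812749574893 15.000265091657639 [0.60863619 0.00570256 0.21083501]
keeper mm [40.08622719 41.35314854] 0.043835067079704776
[0.60901005 0.00647611] [0.60877333 0.00570138 0.04383507]
```

View pics/s3.png

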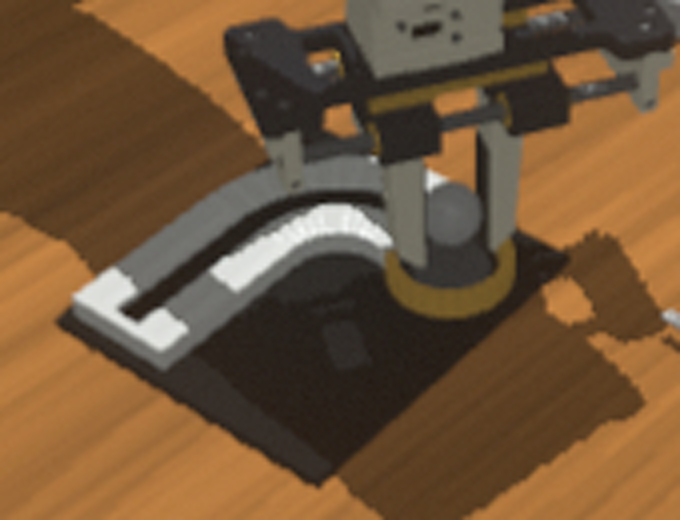

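The stake is in the brass-rimmed gap, with the ball at (452,213) in the crop. I lift it straight up.

Emit:
servo_tool:
  increments:
    - {"slide":[0,0,0],"dr":[0,0,0],"jaw":0.8}
    - {"slide":[0,0,0],"dr":[0,0,0],"jaw":0.8}
    - {"slide":[0,0,-2],"dr":[0,0,0],"jaw":0.8}
    - {"slide":[0,0,-5],"dr":[0,0,0],"jaw":0.8}
    - {"slide":[0,0,-9],"dr":[0,0,0],"jaw":0.8}
    - {"slide":[0,0,-14],"dr":[0,0,0],"jaw":0.8}
    - {"slide":[0,0,-20],"dr":[0,0,0],"jaw":0.8}
    - {"slide":[0,0,-27],"dr":[0,0,0],"jaw":0.8}
    - {"slide":[0,0,-35],"dr":[0,0,0],"jaw":0.8}
    - {"slide":[0,0,-43],"dr":[0,0,0],"jaw":0.8}
    - {"slide":[0,0,-51],"dr":[0,0,0],"jaw":0.8}
    - {"slide":[0,0,-57],"dr":[0,0,0],"jaw":0.8}
    - {"slide":[0,0,-60],"dr":[0,0,0],"jaw":0.8}
    - {"slide":[0,0,-60],"dr":[0,0,0],"jaw":0.8}
  force: 25

```text
t: 8.6
tool_pos: [0.6086, 0.0056, 0.2714]
orientation: [0.714, 3.058, 0.0]
force: [0.4, 1.1, -2.6]
opening: 0.0288
gripper_force: 25.0
```

```bash
python3 - <<'E'
from p import *
print(to([.5213,.2692,.044+.019+.035]))
im,d=read_camera('scene'); save('s4',cv2.resize(im[200:330,200:370],None,fx=4,fy=4,interpolation=cv2.INTER_CUBIC))
E
```

```text
8.6 [ 0.43921227  1.05988765 -2.55078912] 0.028777102760802042 24.99958634376526 [0.60858119 0.00563646 0.27135374]
keeper mm [40.03667602 41.2751418 ] 0.10435380440190872
[195.1 197.6   6.2]
```

View pics/s4.png

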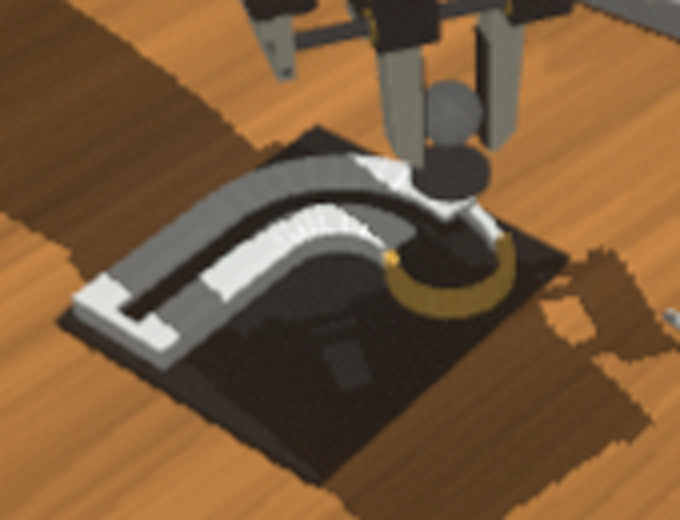

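The stake is held and upright, with the ball at (452,113) and the foot at (450,172) clear of the gap. I carry it to above the steel block.

Emit:
servo_tool:
  increments:
    - {"slide":[2,2,0],"dr":[0,0,0],"jaw":0.8}
    - {"slide":[7,7,0],"dr":[0,0,0],"jaw":0.8}
    - {"slide":[15,15,0],"dr":[0,0,0],"jaw":0.8}
    - {"slide":[26,26,0],"dr":[0,0,0],"jaw":0.8}
    - {"slide":[40,40,0],"dr":[0,0,0],"jaw":0.8}
    - {"slide":[56,57,0],"dr":[0,0,0],"jaw":0.8}
    - {"slide":[73,74,0],"dr":[0,0,0],"jaw":0.8}
    - {"slide":[90,91,0],"dr":[0,0,0],"jaw":0.8}
    - {"slide":[107,108,0],"dr":[0,0,0],"jaw":0.8}
    - {"slide":[124,125,0],"dr":[0,0,0],"jaw":0.8}
    - {"slide":[140,142,0],"dr":[0,0,0],"jaw":0.8}
    - {"slide":[155,157,0],"dr":[0,0,0],"jaw":0.8}
    - {"slide":[168,170,0],"dr":[0,0,0],"jaw":0.8}
    - {"slide":[179,181,0],"dr":[0,0,0],"jaw":0.8}
    - {"slide":[187,189,0],"dr":[0,0,0],"jaw":0.8}
    - {"slide":[192,195,0],"dr":[0,0,0],"jaw":0.8}
    - {"slide":[195,197.5,0],"dr":[0,0,0],"jaw":0.8}
    - {"slide":[195,197.5,0],"dr":[0,0,0],"jaw":0.8}
    - {"slide":[195,197.5,0],"dr":[0,0,0],"jaw":0.8}
    - {"slide":[195,197.5,0],"dr":[0,0,0],"jaw":0.8}

```text
t: 10.65
tool_pos: [0.5213, 0.2685, 0.2707]
orientation: [0.716, 3.059, -0.0]
force: [-0.7, 0.4, -2.2]
opening: 0.0286
gripper_force: 25.0
```

```bash
python3 - <<'E'
from h import *
s,R=tool(); print(s['t'],s['tool_pos'],s['force'],s['opening'],to([.5213,.2692,.063]))
im,d=read_camera('scene'); save('s5',cv2.resize(im[110:240,300:470],None,fx=4,fy=4,interpolation=cv2.INTER_CUBIC))
c=cam('scene'); print(((pix(c,[[.5213,.2692,.025],[.5213,.2692,.104],[.5213,.2692,.066]])-[300,110])*4).round())
E
```

```text
10.65 [0.52131987 0.26848845 0.27073158] [-0.66855285  0.39504165 -2.22990744] 0.028609646976732503 [ 0.4  0.7 40.7]
[[268. 301.]
 [277. 178.]
 [273. 239.]]
```

View pics/s5.png

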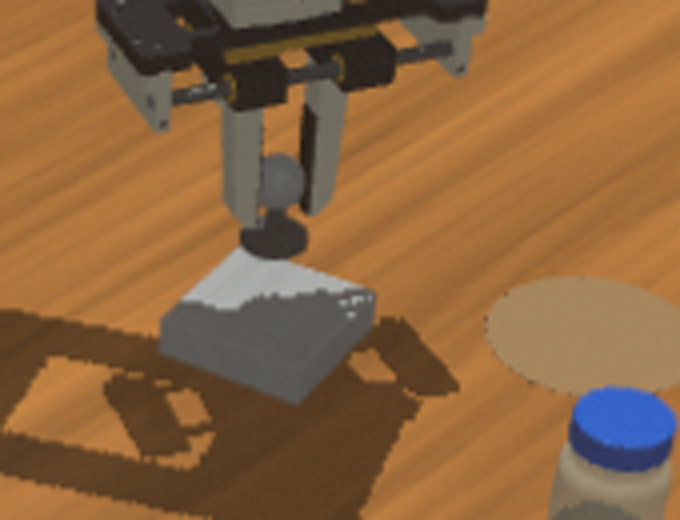

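The ball at (281,181) and foot at (274,237) agree with the predicted positions over the block's middle. I lower it, going slowly near the end.

Emit:
servo_tool:
  increments:
    - {"slide":[0,0.5,3],"dr":[0,0,0],"jaw":0.8}
    - {"slide":[0,0.5,8],"dr":[0,0,0],"jaw":0.8}
    - {"slide":[0,0.5,14],"dr":[0,0,0],"jaw":0.8}
    - {"slide":[0,0.5,20],"dr":[0,0,0],"jaw":0.8}
    - {"slide":[0,0.5,26],"dr":[0,0,0],"jaw":0.8}
    - {"slide":[0,0.5,30],"dr":[0,0,0],"jaw":0.8}
    - {"slide":[0,0.5,33],"dr":[0,0,0],"jaw":0.8}
    - {"slide":[0,0.5,35],"dr":[0,0,0],"jaw":0.8}
    - {"slide":[0,0.5,36.5],"dr":[0,0,0],"jaw":0.8}
    - {"slide":[0,0.5,37.5],"dr":[0,0,0],"jaw":0.8}
    - {"slide":[0,0.5,37.5],"dr":[0,0,0],"jaw":0.8}
    - {"slide":[0,0.5,37.5],"dr":[0,0,0],"jaw":0.8}

```text
t: 11.9
tool_pos: [0.5213, 0.2696, 0.2334]
orientation: [0.714, 3.059, 0.0]
force: [-1.3, 0.8, -2.3]
opening: 0.0284
gripper_force: 25.0
```

Emit:
servo_tool:
  increments:
    - {"slide":[0,0,0.5],"dr":[0,0,0],"jaw":0.8}
    - {"slide":[0,0,1],"dr":[0,0,0],"jaw":0.8}
    - {"slide":[0,0,1.5],"dr":[0,0,0],"jaw":0.8}
    - {"slide":[0,0,1.5],"dr":[0,0,0],"jaw":0.8}

```text
t: 12.3
tool_pos: [0.5212, 0.2695, 0.2317]
orientation: [-0.714, -3.059, 0.0]
force: [0.3, 0.6, -2.6]
opening: 0.029
gripper_force: 25.0
```

Emit:
servo_tool:
  increments:
    - {"slide":[0,0,0.5],"dr":[0,0,0],"jaw":0.8}
    - {"slide":[0,0,1],"dr":[0,0,0],"jaw":0.8}
    - {"slide":[0,0,1],"dr":[0,0,0],"jaw":0.8}
    - {"slide":[0,0,1],"dr":[0,0,0],"jaw":0.8}

```text
t: 12.7
tool_pos: [0.5212, 0.2695, 0.2307]
orientation: [-0.714, -3.059, 0.0]
force: [-0.1, -0.6, -2.8]
opening: 0.0288
gripper_force: 25.0
```

Emit:
servo_tool:
  increments:
    - {"slide":[0,0,0.5],"dr":[0,0,0],"jaw":0.8}
    - {"slide":[0,0,1],"dr":[0,0,0],"jaw":0.8}
    - {"slide":[0,0,1],"dr":[0,0,0],"jaw":0.8}
    - {"slide":[0,0,1],"dr":[0,0,0],"jaw":0.8}

```text
t: 13.1
tool_pos: [0.5213, 0.2695, 0.2299]
orientation: [0.714, 3.059, 0.0]
force: [0.1, 0.7, -1.9]
opening: 0.0287
gripper_force: 25.0
```

Emit:
servo_tool:
  increments:
    - {"slide":[0,0,0.3],"dr":[0,0,0],"jaw":0.8}
    - {"slide":[0,0,0.6],"dr":[0,0,0],"jaw":0.8}
    - {"slide":[0,0,0.6],"dr":[0,0,0],"jaw":0.8}
    - {"slide":[0,0,0.6],"dr":[0,0,0],"jaw":0.8}

```text
t: 13.5
tool_pos: [0.5215, 0.2696, 0.2298]
orientation: [0.714, 3.059, 0.001]
force: [-1.8, -1.3, 6.9]
opening: 0.0288
gripper_force: 25.0
```

```bash
python3 - <<'E'
from h import *
s,R=tool(); print(s['t'],s['tool_pos'],s['force'],s['wrist_torque'])
im,d=read_camera('scene'); save('s6',cv2.resize(im[130:220,320:420],None,fx=6,fy=6,interpolation=cv2.INTER_CUBIC))
E
```

```text
13.5 [0.5214508  0.26959578 0.22978386] [-1.75166575 -1.31732894  6.94785115] [-0.18750455  0.36892583  0.01200963]
```

View pics/s6.png

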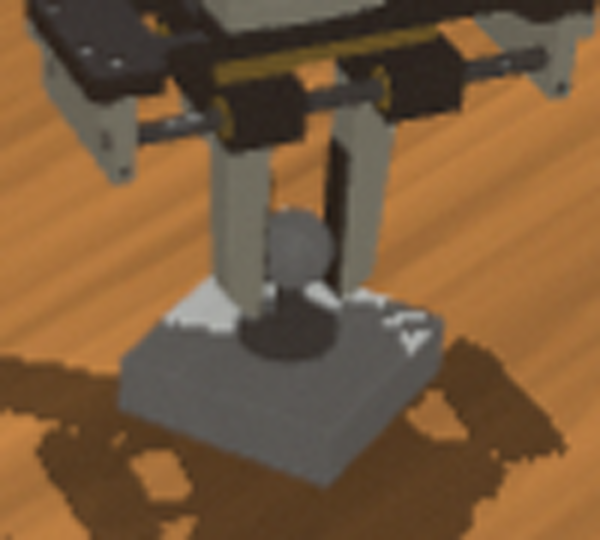

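Contact is felt at +7 N and the foot stands on the block at (290,335) in the crop. I open gently and retreat.

Emit:
servo_tool:
  increments:
    - {"slide":[0,0,0],"dr":[0,0,0],"jaw":0.8}
    - {"slide":[0,0,0],"dr":[0,0,0],"jaw":0.8}
    - {"slide":[0,0,0],"dr":[0,0,0],"jaw":0.68}
    - {"slide":[0,0,0],"dr":[0,0,0],"jaw":0.64}
    - {"slide":[0,0,0],"dr":[0,0,0],"jaw":0.58}
    - {"slide":[0,0,0],"dr":[0,0,0],"jaw":0.5}
    - {"slide":[0,0,0],"dr":[0,0,0],"jaw":0.35}
    - {"slide":[0,0,0],"dr":[0,0,0],"jaw":0.2}
    - {"slide":[0,0,0],"dr":[0,0,0],"jaw":0.2}
    - {"slide":[0,0,0],"dr":[0,0,0],"jaw":0.2}
    - {"slide":[0,0,-5],"dr":[0,0,0],"jaw":0.2}
    - {"slide":[0,0,-15],"dr":[0,0,0],"jaw":0.2}
    - {"slide":[0,0,-35],"dr":[0,0,0],"jaw":0.2}
    - {"slide":[0,0,-60],"dr":[0,0,0],"jaw":0.2}
    - {"slide":[0,0,-85],"dr":[0,0,0],"jaw":0.2}
    - {"slide":[0,0,-105],"dr":[0,0,0],"jaw":0.2}
    - {"slide":[0,0,-115],"dr":[0,0,0],"jaw":0.2}
    - {"slide":[0,0,-120],"dr":[0,0,0],"jaw":0.2}
    - {"slide":[0,0,-120],"dr":[0,0,0],"jaw":0.2}
  force: 5

```text
t: 15.45
tool_pos: [0.5213, 0.2696, 0.3496]
orientation: [0.714, 3.059, 0.001]
force: [0.1, -0.5, -0.4]
opening: 0.0744
gripper_force: 0.0
```

```bash
python3 - <<'E'
from h import *
s,R=tool(); print(s['t'],s['force'],s['opening'])
im,d=read_camera('scene'); save('s7',cv2.resize(im[130:260,320:490],None,fx=4,fy=4,interpolation=cv2.INTER_CUBIC))
E
```

```text
15.45 [ 0.14476429 -0.53184212 -0.36437223] 0.07444296349989069
```

View pics/s7.png

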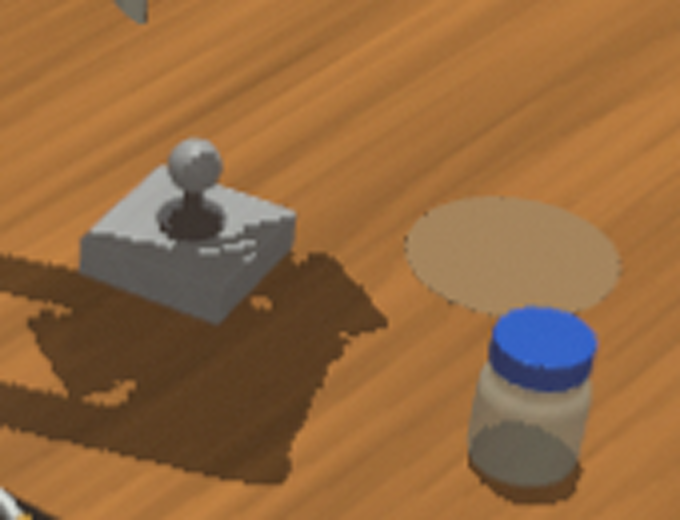

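The stake stands upright on the middle of the steel block, with the ball at (195,165) and the gripper clear.

```bash
python3 -c "
from plant import *
print(close_job())"
```

```text
the job is handed in; nothing more can be done
None
```

The stake was slid to the exit gap, lifted straight out, set upright on the middle of the steel bench block and released; the job is handed in at about 15.5 s, and the verdict was not shown.

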